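Fit a keyed stub shaft into a clamped pulley

TASK

Lift the formed stub shaft out of the open die and push it nose first into the bore of the clamped pulley, turning it until its key slips into the keyway. Keep pushing against the spring plunger in the bore until the shaft's flange sits flush on the pulley's hub, and finish like that: still gripping the shaft and holding it down flush, because the spring lifts it if you let go. Leave the wrench, the bored plate and the bearing where they lie.

Things in the scene. Friction and masses are not known exactly. Their poses are not given: they have to be found in the camera images.
- shaft: Steel stub shaft, 0.3-0.55 kg, nose down in the die. Origin: centre of the nose's end, z up to the head. Nose tapers from diameter 16 to 24 mm (z = 8 mm); shank diameter 24 mm to z = 50; flange diameter 44 mm, z = 50-56; square head 24 x 24 mm, z = 56-92, to grip from above, flats square to x and y. Key: rib on the shank's +x side, 8 mm wide, reaching 17 mm from the axis, z = 20-46.
- shoulder (a point): Point on the shaft's axis in the plane of the flange's underside, 50 mm above the shaft's origin; axes as the shaft's. It meets bore_mouth when the flange is flush on the hub.
- die: Open lower die, fixed. Shoe 130 x 150 x 14 mm, round insert of diameter 84 mm up to z = 70 mm, guide posts of diameter 16 mm up to z = 80 mm at (+50, +60) and (-50, -60) mm. Origin: centre of the underside, z up. Shaft in its cavity: same yaw, its origin 16 mm above this one, flange top 2 mm above the insert, key in a slot at +x, about 2 mm clearance; it lifts straight up, clear after 54 mm.
- fixture: Fixed plate 150 x 170 x 15 mm; on it, unable to turn or move, an aluminium pulley (diameter 98 mm) held by toe clamps on its +y and -y sides (up to z = 70 mm, 39 to 79 mm from the axis). Origin: centre of the underside, z up. The pulley's hub is a boss of diameter 52 mm on the same axis, flat upper face at z = 70 mm, bore diameter 26 mm. For the keyway see bore_mouth.
- bore_mouth (a point): Centre of the bore in the hub's upper face; axes as the fixture's. Keyway: notch 10.4 mm wide, to 18.5 mm from the axis, full bore depth. It points along this +x turned by an unreported angle, up to 35 degrees either way about z: see it in the face, or turn the shaft with its key resting on the face (shaft origin 20 mm below the face). The key slips in within about 4 degrees.
- plunger (a joint): Spring plunger in the bore, travel in m: 0 up, growing as it is pushed down. At 0 its top is 42 mm below the hub's face, so the shaft's nose pushes it over the last 8 mm; it reads 0.008 with the flange flush. The spring pushes up with 7 N at 0 and 12 N at 0.008, more than the shaft's weight.
- wrench: Loose wrench, 160 mm long, lying between die and fixture; leave it. Origin near its middle, x along its length.
- bored_plate: Loose brass plate 100 x 160 x 14 mm with two bores, on the far side; leave it. Origin at the centre of its underside.
- bearing: Loose steel ring of diameter 52 mm, 15 mm high, between die and fixture, nearer the robot; leave it. Origin at the centre of its underside.
There are look-alikes about, which are no part of the job. There is more than one size of the die; the one meant has the size given above.

How it is judged:
On the way, in this order (a step that is already met when the one before it is completed fails the run):
1. the shaft is lifted clear above the die, held in the fingers (z of shaft in the frame of die above 0.074 m and contact force between the fingers and shaft above 3 N), for 0.1 s.
2. the key has slipped into the keyway: the flange is less than 25 mm above the hub's face, over the bore (z of shoulder in the frame of bore_mouth below 0.025 m and horizontal distance between shoulder and bore_mouth below 0.004 m), for 0.1 s.
At the end, for the whole second after the job is handed in: The shaft is keyed in the pulley with its flange flush on the hub (gap under 2 mm), centred within 4 mm and upright within 0.06 rad, the plunger pushed down more than 6 mm, the shaft at rest and still gripped by the fingers (over 3 N) (z of shoulder in the frame of bore_mouth between -0.003 and 0.002 m and horizontal distance between shoulder and bore_mouth below 0.004 m and angle between shaft's own z axis and vertical below 0.06 rad and value of joint plunger above 0.006 m and contact force between the fingers and shaft above 3 N and linear speed of shaft below 0.02 m/s); the arm keeps its last pose, push and grip.
It fails at once if the wrench is moved by more than 25 mm (distance of wrench from where it was at the start of the episode above 0.025 m).
It fails at once if the bored plate is moved by more than 25 mm (distance of bored_plate from where it was at the start of the episode above 0.025 m).
It fails at once if the bearing is moved by more than 25 mm (distance of bearing from where it was at the start of the episode above 0.025 m).
It also fails if it takes over 54 s, if anything falls off the work surface, if the arm or the gripper's body presses on something with over 40 N, if the wrist force passes 120 N, or if a joint passes its speed limit or range.

ROBOT

A 6-joint arm with a two-finger parallel gripper is mounted at the origin on the work surface. World frame = base frame: x ahead of the robot, y to its left, z up, the work surface at z = 0. Lengths are in m, angles in rad, forces in N, time in s.
With the tool pointing down it reaches from about 0.35 to 0.775 m from the base axis. Payload 5.5 kg.
Tool frame: the origin (TCP) lies where the fingers leave the gripper's body, on its centre line; the fingertips stand env.tip_reach ahead of it and the grasp point (between the pads) lies 54 mm ahead of it (env.tip_reach is the distance from the TCP to the fingertips, in m); z points along the fingers, y is the line along which they close (so a half turn about z gives the same grasp; the last joint's range is limited). The gripper opens to 85 mm and grips with 20 to 120 N. Pads are 22 mm wide; open, the fingers measure 114 mm over their backs; the gripper's body (76 mm by 85 mm) begins 54 mm behind the grasp point. The pads swing forward as they close: fully open they stand 13 mm farther back than shut.
Start: joints at [-0.14, 0.313, 0.046, 1.304, 0, 1.431], TCP at [0.575, -0, 0.304] pointing down, gripper open.
Joint ranges: [-2.76, 2.76], [-0.86, 1.69], [-1.03, 1.26], [-2.2, 2.34], [-1.47, 1.5], [-3.14, 3.14]. Speed limits (rad/s): [2.57, 2.57, 3.14, 3.14, 3.14, 3.14].

INTERFACE

Orientations are given as a unit quaternion [w, x, y, z].
In Python, from workcell import status, optics, hand_in, env gives the robot as it stands.
- The arm moves only by the shell command python3 -m handwheel 'ROWS' [FORCE]. ROWS is a JSON object whose one key "deltas" holds a list of rows, each a list of 5 numbers: the opening, from -1 (shut) to 1 (fully open), then the shift along the tool's x, y, z in units of 40 mm (1.0 is 40 mm), then the turn about the tool's z in units of 10 degrees (1.0 is 10 degrees). In form: {"deltas": [[jaw, x, y, z, roll], ...]}. A call has 1 to 20 rows; each row shifts and turns the commanded pose from where the row before left it, along the tool's axes as they then stand; what a row does not reach is not made up. A row lasts 1/8 s, in which the tool goes at most 62.5 mm and 10.7 degrees, less where a joint would pass 70% of its speed; a pose out of reach is approached as far as the arm can. A call is refused whole if a number of a shift passes 1 or a number of a turn 1, either way. A call with a gripper value outside its range is refused whole. The fingers move at their own pace and stop on an object; FORCE is the grip in N (left out, the last holds). Time passes only in rows, so rows that do not move let the fingers close. It gives the time, the measured TCP pose, the force, the opening and the grip force at its end, in the units of the state.
- status.get_state(): the state, without advancing time (a new reading comes with each control period).
- optics.read_camera(name): name is "scene" or "side" or "wrist"; returns a dict with "frame" (420x560x3 uint8, red, green, blue), "depth" (420x560 float32, m along the optical axis (not along the pixel's ray), 0 where there is no reading), "vfov" (degrees; the focal length in pixels is half the picture's height over the tangent of half this angle, whatever the lens; pixels are square), "cx", "cy" (the principal point, pixels), "k1" (the pictures are not rectified: a ray, as slopes to the right and down, at radius r is drawn at 1 + k1 r^2 times it, then the intrinsics apply), "origin" and "attitude" of the camera in the world. Camera axes: x right, y down, z forward; pixel columns grow to the right and rows downward; lengths in m; the calibration is good to about 2 mm. A picture is of the moment at which its call begins.
- hand_in(): hands the job in; it is judged then, once.
The state is a dict: "clock": time; "joint_pos": joint angles; "qvel": joint speeds; "tau": joint torques, N m; "tcp_pos": TCP position; "orientation": TCP orientation; "wrist_force": force on the tool from outside, world axes, zero at the start; "ft_torque": the same for the moment, N m; "finger_gap": finger opening in m; "grip_force": force on a finger pad.
Only numpy, scipy, OpenCV 4.12 (cv2) and the standard library are available. Lean on these libraries where they do the work, as an engineer would, in place of code of your own. Each camera call takes 0.05 s, during which the arm holds its last target. There are 200 camera calls.

## Working session

There is one attempt and no reset: what is moved stays moved. The work goes in short steps, Python scripts to look and compute and a shell command to move; the robot and the scene stay as the last step left them, time stands still between calls to the robot, and variables do not carry over. Pictures are saved under pics/ and viewed, at most 10 in all, crops included, and the job is handed in when it is done.

```bash
mkdir -p pics
cat > h.py <<'E'
import numpy as np, cv2
from scipy.spatial.transform import Rotation as R
from workcell import status, optics, env
def rot(a):
    a=np.array(a,float)
    return a if a.shape==(3,3) else R.from_quat(np.roll(a,-1)).as_matrix()
def cam(n):
    d=optics.read_camera(n); np.savez('%s.npz'%n,**d); return d
def load(n): return dict(np.load('%s.npz'%n))
def rays(d,uv):
    f=210/np.tan(np.radians(float(d['vfov']))/2); K=np.array([[f,0,d['cx']],[0,f,d['cy']],[0,0,1]],float)
    p=cv2.undistortPoints(np.array(uv,float).reshape(-1,1,2),K,np.array([float(d['k1']),0,0,0])).reshape(-1,2)
    return np.c_[p,np.ones(len(p))]@rot(d['attitude']).T
def onplane(d,uv,z):
    r=rays(d,uv); o=np.array(d['origin']); return o+r*((z-o[2])/r[:,2])[:,None]
def cloud(d):
    v,u=np.mgrid[0:420,0:560]; uv=np.c_[u.ravel(),v.ravel()]
    P=np.array(d['origin'])+rays(d,uv)*d['depth'].ravel()[:,None]
    P[d['depth'].ravel()==0]=np.nan
    return P.reshape(420,560,3)
E
python3 - <<'E'
from h import *
for n in('scene','side','wrist'):
    d=cam(n); print(n,d['vfov'],d['k1'],d['origin'],d['attitude']); cv2.imwrite('pics/%s0.png'%n,d['frame'][:,:,::-1])
print(status.get_state(),env.tip_reach)
E
```

```text
scene 45.52680025138912 -0.05794541364445671 [ 1.18564691 -0.53157235  0.72530621] [-0.37213215  0.80423344  0.42217185 -0.19104231]
side 55.57678548549368 -0.04575311979174002 [ 0.23176674 -0.39867099  0.6403895 ] [-0.30533948  0.86407437 -0.37714021  0.1338228 ]
wrist 64.5768731199639 0.01142785976939854 [0.57412211 0.07428938 0.37346521] [ 1.45663747e-01  9.89333205e-01  3.52885379e-04 -1.32544375e-03]
{'clock': 0.15, 'joint_pos': array([-1.39590384e-01,  3.13811326e-01,  4.52489648e-02,  1.30358110e+00,
       -1.07677720e-05,  1.43119011e+00]), 'qvel': array([-1.51791094e-03, -1.80297193e-03,  3.27709624e-03,  8.46370381e-05,
       -4.36381400e-04,  2.32955308e-04]), 'tau': array([ 1.76330479e-03, -4.81067133e+01,  2.98815805e+01,  1.39078675e-02,
       -1.10673584e-04, -5.56924022e-05]), 'tcp_pos': array([5.74726749e-01, 3.18189621e-05, 3.03226757e-01]), 'orientation': array([-5.34684838e-04,  7.07101022e-01,  7.07112220e-01, -4.09678930e-04]), 'wrist_force': array([-0.08058285,  0.06269576,  0.2814687 ]), 'ft_torque': array([-0.02803613, -0.00163406,  0.01985903]), 'grip_force': 0.0, 'finger_gap': 0.08531298501660031} 0.0726
```

View images.

View pics/scene0.png

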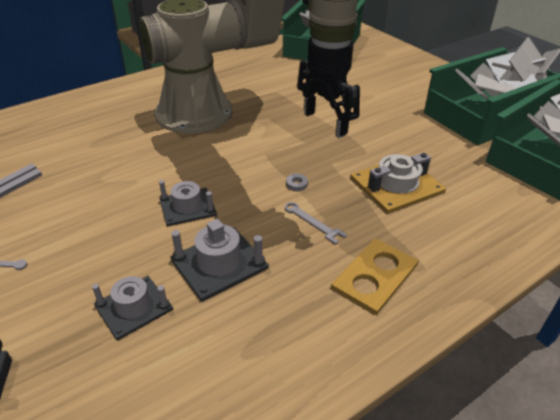

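View pics/side0.png

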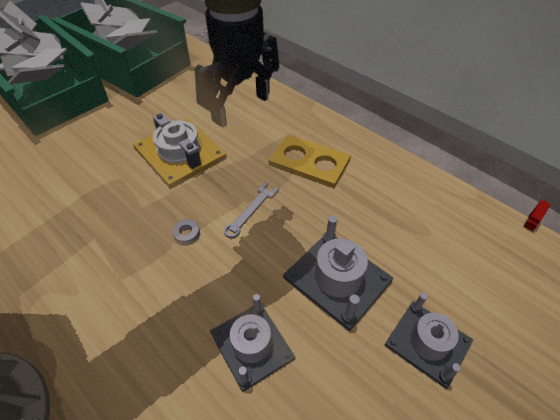

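View pics/wrist0.png

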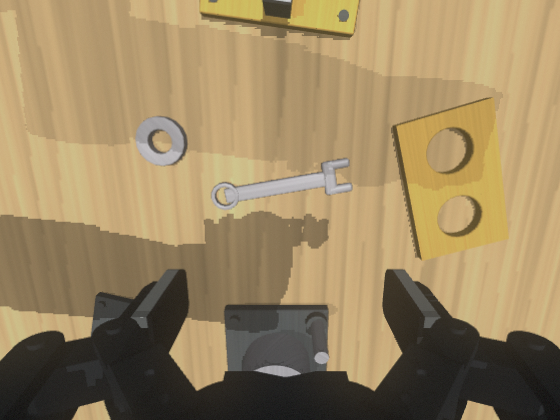

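The scene picture shows a large die with the shaft at (218,245), its head at (216,232), and two smaller empty dies at (187,197) and (133,300). The fixture is at (400,178), the bearing at (297,182), the wrench at (315,222) and the plate at (376,274). In the side picture the shaft and die are at (340,268), the small dies at (251,337) and (437,337), and the fixture at (178,148). The wrist picture shows the wrench, bearing, plate and part of the die.

Candidates for the shaft and die in the scene view: (218,245), (187,197) and (133,300). I choose (218,245), which is the large die and the only one with a square head.

Run:
```python
from h import *
for n,bs,bf in(('scene',(150,190,290,310),(340,130,450,220)),('side',(270,200,400,330),(125,100,235,190))):
    d=load(n);P=cloud(d)
    def sub(b): return P[b[1]:b[3],b[0]:b[2]].reshape(-1,3)
    Q=sub(bs)
    h=Q[(Q[:,2]>.104)&(Q[:,2]<.113)]; c=np.median(h,0)
    rc=cv2.minAreaRect((h[:,:2]*1000).astype(np.float32)); print(n,'head',len(h),c,rc)
    f=Q[(Q[:,2]>.066)&(Q[:,2]<.075)]
    r=np.linalg.norm(f[:,:2]-c[:2],axis=1); ins=f[r<.05]; print(' insert',cv2.minEnclosingCircle((ins[:,:2]*1000).astype(np.float32)))
    po=Q[(Q[:,2]>.074)&(Q[:,2]<.084)]; po=po[np.linalg.norm(po[:,:2]-c[:2],axis=1)>.06]
    if len(po)>4:
        _,l,m=cv2.kmeans(po[:,:2].astype(np.float32),2,None,(3,50,1e-6),5,0)
        print(' posts',m,np.bincount(l.ravel()),'shaft-yaw', np.degrees(np.arctan2(*(m[0]-m[1])[::-1]))-np.degrees(np.arctan2(60,50)),np.linalg.norm(m[0]-m[1]))
    Q=sub(bf); t=Q[(Q[:,2]>.066)&(Q[:,2]<.074)]; print(' top fixture',np.nanmedian(t,0),len(t))
    pl=Q[(Q[:,2]>.012)&(Q[:,2]<.018)]; print(' plate',cv2.minAreaRect((pl[:,:2]*1000).astype(np.float32)))
    t0=t[:,:2]*1000; print(' hubrange',np.percentile(t0,[1,50,99],axis=0).round(1).tolist())
    x0,y0,x1,y1=(360,135,445,200) if n=='scene' else (135,105,220,170)
    a=cv2.resize(d['frame'][y0:y1,x0:x1],None,fx=4.6,fy=4.6,interpolation=cv2.INTER_CUBIC)
    x0,y0=(175,205) if n=='scene' else (297,230)
    b=cv2.resize(d['frame'][y0:y0+75,x0:x0+85],None,fx=4.6,fy=4.6,interpolation=cv2.INTER_CUBIC)
    b=b[:a.shape[0]]; b=np.pad(b,((0,a.shape[0]-b.shape[0]),(0,0),(0,0)))
    cv2.imwrite('pics/c_%s.png'%n,np.hstack([a,b])[:,:,::-1])
i=np.vstack([cv2.imread('pics/c_scene.png'),cv2.imread('pics/c_side.png')]); cv2.imwrite('pics/crop1.png',i)
```

```text
scene head 137 [ 0.56572353 -0.23744785  0.10740189] ((564.330322265625, -236.62234497070312), (27.095447540283203, 25.05575180053711), 2.7948451042175293)
 insert ((564.45654296875, -236.66041564941406), 43.63346481323242)
 posts [[ 0.51768863 -0.29589617]
 [ 0.61623895 -0.1772518 ]] [55 53] shaft-yaw -179.90867756496138 0.1542357
 top fixture [0.57957044 0.23567571 0.06928659] 281
 plate ((580.2935180664062, 237.58685302734375), (175.2139892578125, 153.1216583251953), 83.15460968017578)
 hubrange [[555.5, 165.0], [579.6, 235.7], [605.8, 308.5]]
side head 210 [ 0.56106921 -0.23720579  0.10801424] ((561.9302978515625, -237.06878662109375), (24.784765243530273, 23.965852737426758), 1.1190415620803833)
 insert ((562.2735595703125, -236.4852752685547), 43.02170181274414)
 posts [[ 0.61070883 -0.17753609]
 [ 0.5103453  -0.29672843]] [66 87] shaft-yaw -0.2928213943070759 0.15581931
 top fixture [0.57322785 0.23055646 0.07023096] 323
 plate ((575.9251708984375, 237.23513793945312), (173.26400756835938, 151.21249389648438), 83.04719543457031)
 hubrange [[550.8, 163.4], [573.2, 230.6], [600.7, 306.3]]
```

View pics/crop1.png

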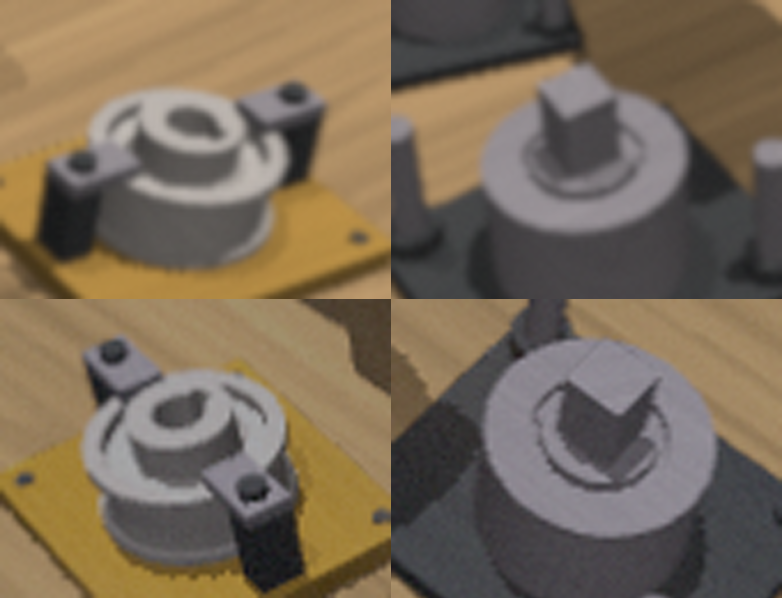

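The crop shows the square-headed shaft in the big insert (head at about (575,125) and (615,400)). The keyway notch in the hub is at about (210,132) and (200,395), roughly the fixture's +x.

```bash
python3 -m handwheel '{"deltas": [[1,-0.98,-0.05,0,0],[1,-0.98,-0.05,0,0],[1,-0.98,-0.05,0,0],[1,-0.98,-0.05,0,0],[1,-0.98,-0.05,0.5,0],[1,-0.98,-0.05,0.5,0],[1,0,0,0.5,0],[1,0,0,0.5,0],[1,0,0,0,0],[1,0,0,0,0]]}' 40
python3 - <<'E'
from h import *
d=cam('wrist');P=cloud(d).reshape(-1,3);s=status.get_state();print(s['tcp_pos'],s['orientation'])
h=P[(P[:,2]>.100)&(P[:,2]<.116)&(np.linalg.norm(P[:,:2]-[.5633,-.2368],axis=1)<.03)]
print(len(h)); 
if len(h)>5: print(np.median(h,0),cv2.minAreaRect((h[:,:2]*1000).astype(np.float32)))
E
```

```text
clock: 1.4
tcp_pos: [0.5633, -0.2352, 0.2245]
orientation: [0.0, 0.707, 0.707, 0.0]
wrist_force: [0.1, -0.5, 1.1]
finger_gap: 0.0854
grip_force: 0.0
[ 0.56348371 -0.23526254  0.22490793] [6.99788452e-04 7.07006069e-01 7.07207105e-01 1.97359541e-04]
1629
[ 0.56172994 -0.23330659  0.10832629] ((561.9927978515625, -234.83999633789062), (23.954547882080078, 24.454540252685547), 0.09178850054740906)
```

```bash
python3 -m handwheel '{"deltas": [[1,-0.01,-0.01,0.48,0],[1,0,-0.01,0.48,0],[1,0,0,0.48,0],[1,0,0,0.46,0],[1,0,0,0,0],[-1,0,0,0,0],[-1,0,0,0,0],[-1,0,0,0,0],[-1,0,0,0,0],[-1,0,0,0,0],[-1,0,0,0,0],[-1,0,0,0,0],[-1,0,0,0,0]]}' 60
```

```text
clock: 3.08
tcp_pos: [0.5626, -0.2358, 0.1487]
orientation: [0.001, 0.707, 0.707, 0.0]
wrist_force: [-0.8, 1.5, 5.0]
finger_gap: 0.0234
grip_force: 60.9
```

```bash
python3 -m handwheel '{"deltas": [[-1,0,0,-0.25,0],[-1,0,0,-0.5,0],[-1,0,0,-0.5,0],[-1,0,0,-0.5,0],[-1,0,0,-0.5,0],[-1,0,0,-0.5,0],[-1,0,0,-0.25,0],[-1,0,0,0,0],[-1,0,0,0,0]]}' 80
python3 - <<'E'
from h import *
L=[]
for n,b in(('scene',(170,150,270,260)),('side',(290,140,390,250))):
    d=cam(n);a=d['frame'][b[1]:b[3],b[0]:b[2]];L.append(cv2.resize(a,None,fx=4,fy=4,interpolation=cv2.INTER_CUBIC))
cv2.imwrite('pics/lift.png',np.hstack(L)[:,:,::-1])
E
```

```text
clock: 4.2
tcp_pos: [0.5617, -0.2353, 0.2667]
orientation: [-0.001, 0.707, 0.707, -0.0]
wrist_force: [0.9, -1.0, -5.7]
finger_gap: 0.0229
grip_force: 80.0
```

View pics/lift.png

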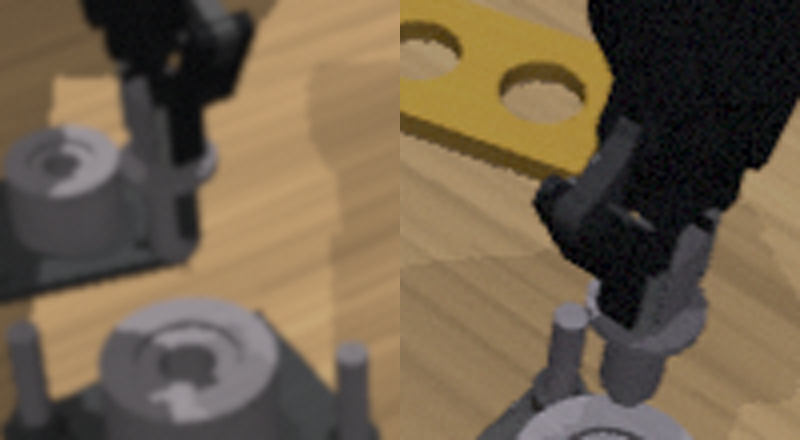

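The shaft is held clear of the die. The die slot at about (205,380) opens toward world +x. The key is hidden from the side camera, which agrees, so the key points to +x. Next I look down at the hub.

```bash
python3 -m handwheel '{"deltas": [[-1,0.4,0.04,0,0],[-1,0.8,0.04,0,0],[-1,0.9,0.04,0,0],[-1,0.95,0.04,0,0],[-1,0.95,0.04,0,0],[-1,0.95,0.04,0,0],[-1,0.95,0.04,0,0],[-1,0.95,0.04,0,0],[-1,0.95,0.04,0,0],[-1,0.9,0.04,0,0],[-1,0.6,0,0,0],[-1,0.4,0,0,0],[-1,0,0,0,0],[-1,0,0,0,0],[-1,0,0,0,0]]}'
python3 - <<'E'
from h import *
d=cam('wrist');P=cloud(d);s=status.get_state();print(s['tcp_pos'],s['orientation'])
# rectified top view of the plane z=.070 around the hub: 0.15mm/px
t=P[...,2]; m=(np.abs(t-.070)<.004)&(np.linalg.norm(P[...,:2]-[.578,.2374],axis=2)<.035)
q=P[m]; print(m.sum(),np.median(q,0),cv2.minEnclosingCircle((q[:,:2]*1000).astype(np.float32)))
v,u=np.where(m); uv=np.c_[u,v]; w=onplane(d,uv,.070)[:,:2]*1000
print('plane',cv2.minEnclosingCircle(w.astype(np.float32)), 'uv',uv.min(0),uv.max(0))
x0,y0=uv.min(0)-15;x1,y1=uv.max(0)+15
a=cv2.resize(d['frame'][max(y0,0):y1,x0:x1],None,fx=5,fy=5,interpolation=cv2.INTER_CUBIC)[:600,:800]
cv2.imwrite('pics/hub.png',a[:,:,::-1]); print(x0,y0)
E
```

```text
clock: 6.18
tcp_pos: [0.5783, 0.1515, 0.2679]
orientation: [0.0, 0.708, 0.707, -0.0]
wrist_force: [-0.6, 0.9, -5.2]
finger_gap: 0.0231
grip_force: 79.9
[0.57833645 0.15148159 0.26796837] [ 1.17901617e-04  7.07581120e-01  7.06632114e-01 -2.36935023e-05]
2862 [0.57493632 0.24082217 0.07034382] ((575.974609375, 239.54510498046875), 26.261693954467773)
plane ((576.013916015625, 239.52622985839844), 26.23667335510254) uv [249  55] [317 128]
234 40
```

View pics/hub.png

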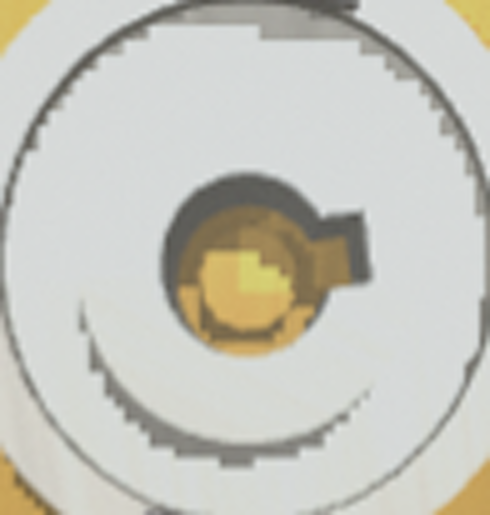

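The picture shows the hub face with its bore centred at about (244,265). The notch is on the right, with outer corners at (360,213) and (371,282).

Run:
```python
from h import *
d=load('wrist')
f=lambda p:(np.array(p)+.5)/5-.5+[234,40]
pts=[(360,213),(371,282),(325,219),(334,286)]
w=onplane(d,[f(p) for p in pts],.070)[:,:2]*1000; print(w.round(1))
rim=[(163,265),(175,220),(200,187),(245,173),(290,188),(315,212),(180,320),(205,345),(245,357),(290,346),(322,310)]
r=onplane(d,[f(p) for p in rim],.070)[:,:2]*1000
A=np.c_[2*r,np.ones(len(r))]; s=np.linalg.lstsq(A,(r**2).sum(1),rcond=None)[0]; c=s[:2]; print('bore',c,np.sqrt(s[2]+c@c))
print('angles',np.degrees(np.arctan2(*(w[:2].mean(0)-c)[::-1])),np.degrees(np.arctan2(*(w[0]-w[2])[::-1])),np.degrees(np.arctan2(*(w[1]-w[3])[::-1])),np.degrees(np.arctan2(*(w[0]-w[1])[::-1]))-90)
```

```text
[[592.8 247. ]
 [594.7 237.3]
 [587.6 246.2]
 [589.  236.7]]
bore [575.85918776 239.42059287] 12.998063391696308
angles 8.676608952408314 9.010089663632003 5.744072549405952 10.661072206475097
```

```bash
python3 -m handwheel '{"deltas": [[-1,0.5,-0.01,0,0],[-1,0.7,-0.02,0,0],[-1,0.6,-0.02,0,0],[-1,0.38,0,0,0],[-1,0,0,0,-0.4],[-1,0,0,0,-0.47],[-1,0,0,0.5,0],[-1,0,0,0.5,0],[-1,0,0,0.3,0],[-1,0,0,0,0],[-1,0,0,0,0]]}'
python3 - <<'E'
from h import *
s=status.get_state();print(s['tcp_pos'],R.from_quat(np.roll(s['orientation'],-1)).as_matrix().round(4))
t=s['tcp_pos'];L=[]
for n in('scene','side'):
    d=cam(n);P=cloud(d)
    m=np.linalg.norm(P[...,:2]-[.577,.239],axis=2)<.06
    v,u=np.where(m&(P[...,2]>.05)); u0,v0=int(u.mean()),int(v.mean())
    b=d['frame'][max(v0-50,0):v0+50,max(u0-50,0):u0+50];L.append(cv2.resize(b,(400,400),interpolation=cv2.INTER_CUBIC))
cv2.imwrite('pics/above.png',np.hstack(L)[:,:,::-1])
E
```

```text
clock: 7.6
tcp_pos: [0.5767, 0.2397, 0.2167]
orientation: [0.0, 0.651, 0.759, 0.001]
wrist_force: [0.7, 0.3, -5.2]
finger_gap: 0.0231
grip_force: 79.7
[0.5766994  0.23970736 0.21673293] [[-1.512e-01  9.885e-01  1.300e-03]
 [ 9.885e-01  1.512e-01  3.000e-04]
 [ 1.000e-04  1.300e-03 -1.000e+00]]
```

View pics/above.png

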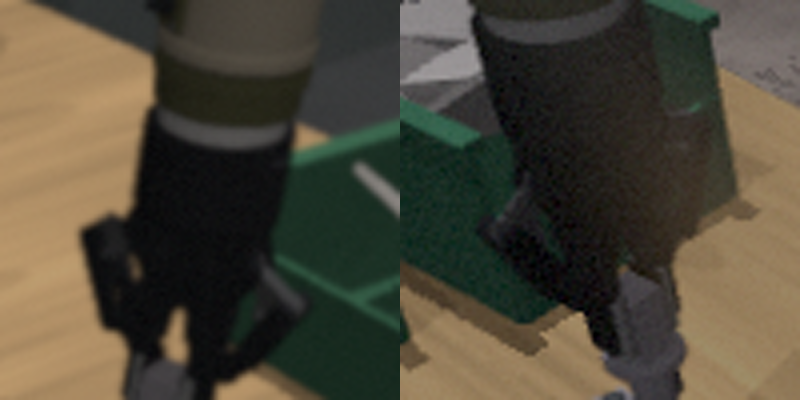

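The crops mostly show the gripper over the fixture, with the shaft hanging at (160,385) and (640,350) and nothing amiss. I lower the nose gently and watch the forces.

```bash
python3 -m handwheel '{"deltas": [[-1,-0.02,-0.005,0.2,0],[-1,0,0,0.2,0],[-1,0,0,0.15,0],[-1,0,0,0.1,0],[-1,0,0,0,0],[-1,0,0,0,0]]}'
```

```text
clock: 8.45
tcp_pos: [0.5763, 0.2388, 0.1901]
orientation: [0.0, 0.651, 0.759, 0.0]
wrist_force: [-0.7, -0.8, -4.8]
finger_gap: 0.0228
grip_force: 79.8
```

```bash
python3 -m handwheel '{"deltas": [[-1,0,0,0.1,0],[-1,0,0,0.1,0],[-1,0,0,0.08,0],[-1,0,0,0,0]]}'
```

```text
clock: 8.95
tcp_pos: [0.5759, 0.2387, 0.1782]
orientation: [-0.0, 0.651, 0.759, -0.0]
wrist_force: [-0.4, 0.6, -5.8]
finger_gap: 0.0225
grip_force: 79.8
```

The key is in with no contact force, so I carry on to the plunger.

```bash
python3 -m handwheel '{"deltas": [[-1,0,0,0.12,0],[-1,0,0,0.12,0],[-1,0,0,0.12,0],[-1,0,0,0.1,0],[-1,0,0,0.06,0],[-1,0,0,0,0],[-1,0,0,0,0]]}' 110
```

```text
clock: 9.82
tcp_pos: [0.5761, 0.2388, 0.1586]
orientation: [0.0, 0.651, 0.759, 0.0]
wrist_force: [-3.4, -1.3, 3.4]
finger_gap: 0.0223
grip_force: 111.8
```

```bash
python3 -m handwheel '{"deltas": [[-1,0,0,0.05,0],[-1,0,0,0.04,0],[-1,0,0,0.03,0],[-1,0,0,0,0],[-1,0,0,0,0]]}'
```

```text
clock: 10.45
tcp_pos: [0.5761, 0.2388, 0.1535]
orientation: [0.0, 0.651, 0.759, 0.0]
wrist_force: [-3.3, -0.1, 6.4]
finger_gap: 0.0225
grip_force: 112.1
```

```bash
python3 -m handwheel '{"deltas": [[-1,0,0,0.02,0],[-1,0,0,0.02,0],[-1,0,0,0,0],[-1,0,0,0,0]]}'
```

```text
clock: 10.95
tcp_pos: [0.5761, 0.2388, 0.1528]
orientation: [0.0, 0.651, 0.759, 0.0]
wrist_force: [-6.1, -2.4, 11.4]
finger_gap: 0.0223
grip_force: 113.0
```

```bash
python3 -m handwheel '{"deltas": [[-1,0,0,0.02,0],[-1,0,0,0,0],[-1,0,0,0,0]]}'
```

```text
clock: 11.32
tcp_pos: [0.5761, 0.2388, 0.1529]
orientation: [0.0, 0.651, 0.759, 0.001]
wrist_force: [-7.1, -1.5, 16.7]
finger_gap: 0.0226
grip_force: 113.6
```

Motion has stopped at the predicted height (0.1528) and the force is still rising, so the flange is seated. One visual check before handing in.

Run:
```python
from h import *
L=[]
for n,b in(('scene',(350,120)),('side',(130,90))):
    d=cam(n);L.append(cv2.resize(d['frame'][b[1]:b[1]+90,b[0]:b[0]+100],(400,360),interpolation=cv2.INTER_CUBIC))
cv2.imwrite('pics/end.png',np.hstack(L)[:,:,::-1])
```

```text
(no output)
```

View pics/end.png

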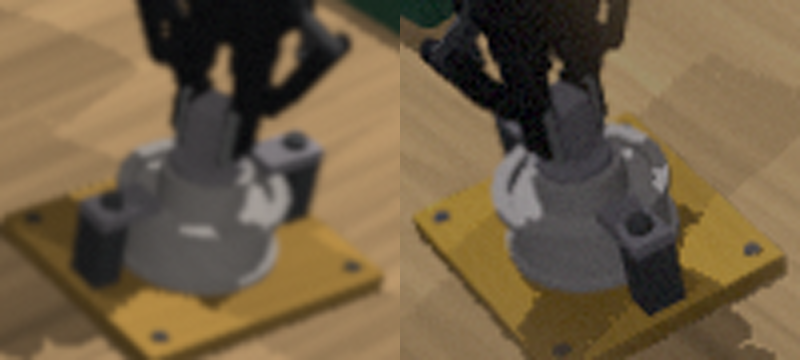

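The flange sits on the hub at (205,165) and (575,165) with no visible gap, and the fingers still hold the head.

```bash
python3 -c "
from workcell import hand_in; print(hand_in())"
```

```text
the job is handed in; nothing more can be done
None
```

The shaft is keyed into the pulley, pushed down until the flange seated on the hub, and still gripped and held down; the job is handed in, but hand-in returned no verdict.

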